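Prime a fresh purifier cartridge in its bayonet dock

ROBOT

A 6-joint arm with a two-finger parallel gripper is mounted at the origin on the work surface. World frame = base frame: x ahead of the robot, y to its left, z up, the work surface at z = 0. Lengths are in mm, angles in degrees, forces in N, time in s.
With the tool pointing down it reaches from about 350 to 850 mm from the base axis. Payload 8.1 kg.
Tool frame: the origin (TCP) lies midway between the tips of the shut fingers; the grasp point (between the pads) lies 19 mm behind it (r.grasp_offset is the distance from the TCP to the grasp point, in mm); z points along the fingers, x is the direction in which the jaws open and shut, and the axes are right-handed (so a half turn about z gives the same grasp; the last joint's range is limited). The gripper opens to 85 mm and grips with 20 to 120 N. Pads are 22 mm wide; open, the fingers measure 114 mm over their backs; the gripper's body (76 mm by 85 mm) begins 54 mm behind the grasp point. The pads swing forward as they close: fully open they stand 13 mm farther back than shut.
Start: joints at [-73.19, 7.471, 85.268, -0, 87.261, -4.893], TCP at [221.903, -557.462, 231.292] pointing down, gripper open.
Joint ranges: [-169.43, 169.43], [-51.17, 129.36], [1.28, 143.12], [-76.62, 256.62], [0, 156.53], [-152.29, 152.29]. Speed limits (degrees/s): [136.94, 136.94, 159.86, 180, 180, 180].

INTERFACE

Orientations are given as [roll, pitch, yaw] about the fixed x, y, z axes, in that order (R = Rz(yaw) Ry(pitch) Rx(roll)).
In Python, from bench import r, optics, hand_in gives the robot as it stands.
- The arm moves only by the shell command python3 -m pendant 'ROWS' [FORCE]. ROWS is JSON, a list of rows, each a list of 5 numbers: the opening, from 0 (shut) to 1 (fully open), then the shift along the tool's x, y, z in mm, then the turn about the tool's z in degrees. A call has 1 to 10 rows; each row shifts and turns the commanded pose from where the row before left it, along the tool's axes as they then stand; what a row does not reach is not made up. A row lasts 1/10 s, in which the tool goes at most 50 mm and 8.59 degrees, less where a joint would pass 70% of its speed; a pose out of reach is approached as far as the arm can. A call with a gripper value outside its range is refused whole. The fingers move at their own pace and stop on an object; FORCE is the grip in N (left out, the last holds). Time passes only in rows, so rows that do not move let the fingers close. It gives the time, the measured TCP pose, the force and the opening at its end, in the units of the state.
- r.sense(): the state, without advancing time (a new reading comes with each control period).
- optics.snapshot(name): name is "side" or "top" or "wrist"; returns (picture, depth): 384x512x3 uint8, blue, green, red; 384x512 float32, mm along the optical axis (not along the pixel's ray), 0 where there is no reading.
- optics.camera_params(name): a dict with "camera_matrix" (3x3 intrinsics, pixels), "eye" and "orientation" of the camera in the world. Camera axes: x right, y down, z forward; pixel columns grow to the right and rows downward; lengths in mm; the calibration is good to about 2 mm. A picture is of the moment at which its call begins: read the wrist's pose just before it. camera_params takes no time and is no camera call; for the wrist camera it gives the pose at the moment of the call.
- hand_in(): hands the job in, once; it reports no verdict.
Trained networks look in the newest picture that a camera, given by its name, has taken for a name from the list of things; names that differ only in an ending like _2 or _b are one class to them, and where a whole thing is asked for, a point or a joint stands for the part that bears it (a point fixed in the world has none). Each returns a list of dicts, best first, with "score" (0 to 1); they miss things now and then, are a little off and sometimes report something else, mostly with a low value. They report only what shows in the picture. A call takes as long as a camera call. They do not tell look-alikes from the thing itself.
- optics.search_frame(camera, query): "at" ([x, y, z] in mm, in world coordinates, good to about 4 mm: the middle of the surface that is visible of it).
The state is a dict: "time": time; "joint_pos": joint angles; "qd": joint speeds; "joint_efforts": joint torques, N m; "tool_pos": TCP position; "tcp_rot": TCP orientation; "ft_force": force on the tool from outside, world axes, zero at the start; "wrist_torque": the same for the moment, N m; "finger_gap": finger opening in mm.
Only numpy, scipy, OpenCV 4.12 (cv2) and the standard library are available. Lean on these libraries where they do the work, as an engineer would, in place of code of your own. Each camera call takes 0.05 s, during which the arm holds its last target. There are 200 camera calls.

TASK

Lift the blue dust lid off the water purifier's socket by its white knob and set it down flat on the bench without dropping it. Then take the blue-headed cartridge from the stand, push it down into the socket with its wings in line with the yellow marks until its flange is fully home on the collar, and twist it clockwise (seen from above) a quarter turn to the stop against the spring. The unit primes only while the cartridge is held there, so finish still gripping it, pressed home and turned; leave the grey cartridge, the bottle and the jar alone.

Things in the scene. Friction and masses are not known exactly. Their poses are not given: they have to be found in the camera images.
- socket_mouth (a point): Centre of the bayonet socket's mouth, at the top of the aluminium collar (80 mm wide, top 90 mm above the bench), z up. Round hole 39 mm wide, with two lug slots along this x axis, one each side, 13 mm wide, reaching 27 mm from the axis, at the yellow marks. Inside: a spring plunger and a sprung latch that the lugs turn. Covered by the lid at first
- lid_knob (a point): Grip point of the loose blue lid (about 120 g): on the axis of its white knob (26 mm cylinder, from 25 mm below to 11 mm above this point). Lid 92 mm wide, its plate's top 25 mm and its lower edge 41 mm below this point; the skirt hangs 10 mm down round the collar, 3 mm loose. 41 mm up when flat on the bench
- fresh_center (a point): Centre of the blue-headed cartridge (loose, about 180 g, 94 mm tall), on its axis, 47 mm above its foot, z up. Head (wings) is a bar 44 mm along x, 24 mm thick in y, 4 to 47 mm above this point: grip it across y, 29 mm above this point. Fully home, this point is 2 mm above socket_mouth; set in the slots unpushed it rests up to 12 mm higher
- spent_center (a point): Centre of the grey-headed spent cartridge, same shape as the blue one, in the stand's other well; leave it there
- stand: White block with the two wells, 210 mm (x) x 85 mm (y) x 60 mm high, fixed; origin at the centre of its underside. The wells lie 55 mm either side along x
- lid: The dust lid itself; origin at the centre of its lower edge, z up. On the socket it is 80 mm above the bench
- fresh: The same cartridge, origin at its foot. Flange 60 mm wide, 45 to 52 mm up; barrel below 36 mm wide, tapered foot; two lugs along +-x, 9 mm wide, reaching 25.5 mm from the axis, 24 to 32 mm up. Half a turn makes no difference. Starts hanging upright by its flange in a 54 mm well of the stand, yaw within about 1 rad
- spent: The grey-headed cartridge itself; origin at its foot
- reagent: Amber bottle with blue cap, 60 mm wide, 130 mm tall, standing on the bench beyond the work; origin at its foot
- jar: Clear jar with red cap, 56 mm wide, 70 mm tall, standing on the bench beyond the work; origin at its foot
- plunger (a joint): How far the spring plunger in the socket is pressed down, m: 0 free, 0.012 with the cartridge fully home. The spring pushes up with 2.4 N at first and 9.6 N at home. If the push stops when turned, the lugs catch under the lip at about 0.007
- latch (a joint): Angle of the sprung latch, rad: 0 at rest, grows as the cartridge is twisted clockwise seen from above, stop at 1.38. The lugs, once under the lip (plunger beyond 0.007), meet it about 0.1 rad off the slots' line, so the whole twist is about 1.5 rad. Its spring turns it back with 0.06 N m at first, 0.14 N m at the stop
- dock: White water purifier dock, fixed; origin on the bench under the socket, same axes as socket_mouth. Its case is 72 mm high and reaches from -60 to +120 mm in x and +-80 mm in y; the collar stands on it
There are look-alikes about, which are no part of the job. What is shaped like the fresh but green is not meant. Leave any purple look-alike of the dock alone.

How it is judged (in metres and radians):
On the way:
1. the lid lies flat on the bench, let go and at rest (height (world z) of lid below 0.006 m and angle between lid's own z axis and vertical below 0.08 rad and linear speed of lid below 0.02 m/s and contact force between the fingers and lid below 0.1 N), for 0.2 s.
At the end, for the whole second after the job is handed in: The robot still grips the blue cartridge (over 2 N), which stands upright (within 0.08 rad) on the socket's axis (within 4 mm), pressed home (plunger beyond 8.5 of 12 mm) and turned (latch beyond 1.2 of 1.38 rad), all still; the lid lies flat on the bench at rest (height (world z) of lid below 0.006 m and angle between each of lid, fresh's own z axis and vertical below 0.08 rad and linear speed of each of lid, fresh below 0.02 m/s and horizontal distance between fresh_center and socket_mouth below 0.004 m and distance between fresh_center and socket_mouth below 0.006 m and value of joint plunger above 0.0085 m and value of joint latch above 1.2 rad and contact force between the fingers and fresh above 2 N); the arm keeps its last pose, push and grip.
It fails at once if the lid is dropped onto the bench (height (world z) of lid below 0.02 m and linear speed of lid above 0.7 m/s).
It fails at once if the grey cartridge is disturbed (distance of spent_center from where it was at the start of the episode above 0.02 m).
It fails at once if the bottle is disturbed (distance of reagent from where it was at the start of the episode above 0.02 m or angle between reagent's own z axis and vertical above 0.3 rad).
It fails at once if the jar is disturbed (distance of jar from where it was at the start of the episode above 0.02 m or angle between jar's own z axis and vertical above 0.3 rad).
It also fails if it takes over 67 s, if anything falls off the work surface, if the arm or the gripper's body presses on something with over 40 N, if the wrist force passes 120 N, or if a joint passes its speed limit or range.

## Working session

There is one attempt and no reset: what is moved stays moved. The work goes in short steps, Python scripts to look and compute and a shell command to move; the robot and the scene stay as the last step left them, time stands still between calls to the robot, and variables do not carry over. Pictures are saved under pics/ and viewed, about 8 in all and at most 12, crops included, and the job is handed in when it is done.

```bash
mkdir -p pics; ls; python3 - <<'E'
from bench import r, optics
import cv2, numpy as np
s=r.sense(); print({k:np.round(v,2).tolist() for k,v in s.items()}, r.grasp_offset)
ims=[]
for c in ["top","side"]:
    p,d=optics.snapshot(c); cv2.imwrite(f"pics/{c}0.png",p); np.save(f"{c}0.npy",d)
    q=optics.camera_params(c); print(c,np.round(q["eye"],1),np.round(q["orientation"],3).tolist(),np.round(q["camera_matrix"],1).tolist())
    for n in ["lid","lid_knob","fresh","spent","stand","dock","reagent","jar"]:
        print(c,n,[(np.round(x["at"]).tolist(),round(x["score"],2)) for x in optics.search_frame(c,n)[:4]])
    ims.append(p)
E
```

```text
pics
{'time': 0.0, 'joint_pos': [-73.19, 7.52, 85.33, 0.0, 87.26, -4.89], 'qd': [-0.05, 0.1, 0.03, 0.05, -0.05, -0.04], 'joint_efforts': [0.0, -56.94, -50.06, -0.0, 0.01, -0.0], 'tool_pos': [221.75, -556.93, 230.24], 'tcp_rot': [-179.99, 0.11, -68.3], 'ft_force': [-0.3, -0.08, -0.21], 'wrist_torque': [-0.02, -0.01, -0.03], 'finger_gap': 85.45} 18.700000000000003
top [ 420.1   -8.6 1279.9] [-175.19, 0.052, -88.878] [[394.8, 0.0, 247.4], [0.0, 394.8, 187.7], [0.0, 0.0, 1.0]]
top lid [([507.0, 208.0, 96.0], 0.61)]
top lid_knob [([513.0, 209.0, 93.0], 0.57)]
top fresh [([387.0, -205.0, 54.0], 0.75), ([510.0, -202.0, 70.0], 0.62)]
top spent [([620.0, -214.0, 78.0], 0.71)]
top stand [([561.0, -205.0, 59.0], 0.62), ([511.0, 207.0, 95.0], 0.36)]
top dock [([277.0, 276.0, 70.0], 0.64)]
top reagent [([747.0, -52.0, 93.0], 0.82)]
top jar [([716.0, 30.0, 71.0], 0.81)]
side [118.8 706.5 668.7] [-125.531, -0.024, -152.363] [[390.6, 0.0, 252.8], [0.0, 390.6, 192.2], [0.0, 0.0, 1.0]]
side lid [([501.0, 219.0, 98.0], 0.65), ([506.0, -206.0, 85.0], 0.21)]
side lid_knob [([503.0, 224.0, 91.0], 0.75)]
side fresh [([504.0, -198.0, 78.0], 0.64), ([739.0, -38.0, 76.0], 0.32)]
side spent [([614.0, -211.0, 81.0], 0.65), ([514.0, 263.0, 73.0], 0.28)]
side stand [([553.0, -170.0, 47.0], 0.65)]
side dock [([268.0, 316.0, 71.0], 0.98), ([516.0, 260.0, 72.0], 0.78), ([507.0, -200.0, 85.0], 0.21)]
side reagent [([740.0, -35.0, 76.0], 0.56)]
side jar [([709.0, 50.0, 50.0], 0.66), ([504.0, -198.0, 82.0], 0.34)]
```

View pics/top0.png

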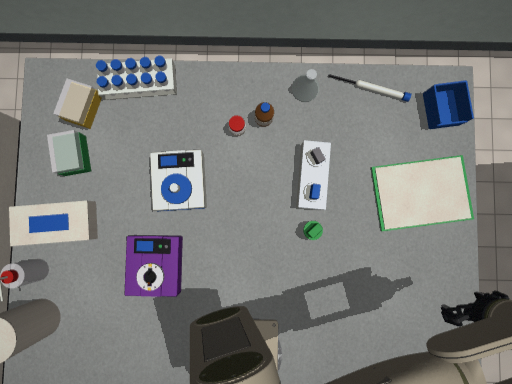

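View pics/side0.png

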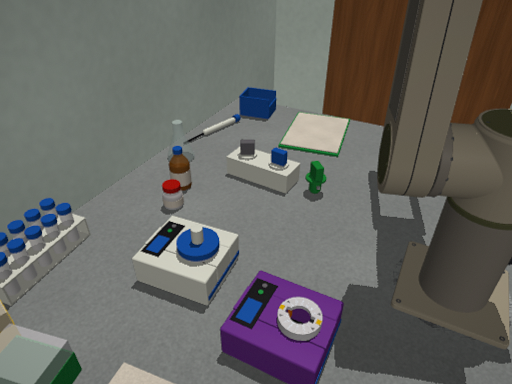

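The top view shows the blue lid with white knob on the white dock at (176,188). The stand is at about (314,175), with the blue head at (314,191) and the grey one at (317,156). The green look-alike is at (313,230) and the purple dock at (152,265); the jar (237,125) and bottle (265,113) lie beyond. The side view agrees. Next I'll measure from depth.

```bash
cat > h.py <<'E'
import numpy as np, cv2
from scipy.spatial.transform import Rotation as R
def cloud(d,q):
    K=np.array(q["camera_matrix"]);v,u=np.mgrid[:d.shape[0],:d.shape[1]]
    P=np.stack([(u-K[0,2])/K[0,0]*d,(v-K[1,2])/K[1,1]*d,d],-1)
    W=P@R.from_euler('xyz',q["orientation"],degrees=True).as_matrix().T+np.array(q["eye"])
    W[d<=0]=np.nan; return W
def near(W,c,rad,z0,z1):
    return (np.hypot(W[...,0]-c[0],W[...,1]-c[1])<rad)&(W[...,2]>z0)&(W[...,2]<z1)
def blue(p):
    h=cv2.cvtColor(p,cv2.COLOR_BGR2HSV); return (abs(h[...,0].astype(int)-112)<14)&(h[...,1]>120)
def rect(W,m):
    (c,s,a)=cv2.minAreaRect(W[m][:,:2].astype(np.float32))
    if s[0]<s[1]: s=s[::-1];a+=90
    return np.round(c,1),np.round(s,1),round((a+90)%180-90,1),"z",np.round(np.median(W[m][:,2]),1),m.sum()
def circ(W,m):
    c,rr=cv2.minEnclosingCircle(W[m][:,:2].astype(np.float32)); return np.round(c,1),round(rr,1),"z",np.round(np.median(W[m][:,2]),1),m.sum()
E
python3 - <<'E'
from h import *
from bench import optics
for c in ["top"]:
    p=cv2.imread(f"pics/{c}0.png");W=cloud(np.load(f"{c}0.npy"),optics.camera_params(c))
    print("knob",circ(W,near(W,(508,209),30,112,150)))
    print("lidplate",circ(W,near(W,(508,209),70,85,108)&blue(p)))
    print("case",rect(W,near(W,(530,209),150,66,79)))
    print("head",rect(W,near(W,(508,-202),40,85,125)), rect(W,near(W,(508,-202),40,70,125)&blue(p)))
    print("spent",rect(W,near(W,(617,-212),40,85,125)))
    print("stand",rect(W,near(W,(561,-205),140,50,66)))
    print("bench",np.nanmedian(W[near(W,(450,0),50,-30,30)][:,2]))
E
```

```text
knob (array([514.8, 209.5]), 13.0, 'z', np.float64(132.1), np.int64(72))
lidplate (array([514.6, 209.8]), 45.8, 'z', np.float64(96.2), np.int64(627))
case (array([544. , 212.9]), array([180.2, 160.5]), 4.6, 'z', np.float64(72.7), np.int64(2227))
head (array([ 513.9, -207.7]), array([44.4, 24.6]), -9.4, 'z', np.float64(108.3), np.int64(136)) (array([ 512.6, -207.1]), array([41.5, 23.5]), -8.7, 'z', np.float64(108.4), np.int64(130))
spent (array([ 623.1, -216.3]), array([43.6, 24.8]), 28.3, 'z', np.float64(108.0), np.int64(141))
stand (array([ 548.9, -211. ]), array([251.2,  86.1]), -4.2, 'z', np.float64(60.4), np.int64(1383))
bench 0.20937317056996108
```

```bash
python3 -m pendant '[[1,0,0,0,-8.54],[1,0,0,0,-8.54],[1,0,0,0,-8.54],[1,0,0,0,-8.54],[1,0,0,0,-8.54],[1,0,0,0,-8.54],[1,0,0,0,-8.54],[1,0,0,0,-8.5],[1,0,0,0,0]]' 60
python3 -m pendant '[[1,16,-43,0,0],[1,16,-43,0,0],[1,16,-43,0,0],[1,16,-43,0,0],[1,16,-43,0,0],[1,16,-43,0,0],[1,16,-43,0,0],[1,16,-43,0,0],[1,16,-43,0,0]]'
python3 -m pendant '[[1,16,-42,0,0],[1,16,-42,0,0],[1,16,-42,0,0],[1,16,-42,0,0],[1,16,-42,0,0],[1,16,-42,0,0],[1,16,-42,0,0],[1,16,-43,0,0],[1,16,-43,0,0],[1,0,0,0,0]]'
```

```text
time: 1.8
tool_pos: [221.9, -557.5, 231.3]
tcp_rot: [180.0, -0.0, 0.1]
ft_force: [-0.1, -0.3, 0.4]
finger_gap: 85.6
time: 2.7
tool_pos: [366.3, -168.8, 231.6]
tcp_rot: [180.0, -0.1, -0.3]
ft_force: [0.5, -0.3, 0.1]
finger_gap: 85.2
time: 3.7
tool_pos: [510.4, 214.0, 230.2]
tcp_rot: [-179.9, 0.1, -0.1]
ft_force: [-0.2, -0.6, 0.4]
finger_gap: 85.5
```

```bash
python3 - <<'E'
from h import *
from bench import optics,r
print(np.round(r.sense()["tool_pos"],1))
q=optics.camera_params("wrist");p,d=optics.snapshot("wrist");cv2.imwrite("pics/w1.png",p)
print(np.round(q["eye"]),np.round(q["orientation"],1))
W=cloud(d,q)
print("knob",circ(W,near(W,(515,209.6),22,122,140)))
print("lidplate",circ(W,near(W,(515,209.6),70,85,108)&blue(p)))
print("case",rect(W,near(W,(544,212),150,66,79)))
E
```

```text
[510.4 214.  230.2]
[511. 283. 372.] [ 1.643e+02  1.000e-01 -0.000e+00]
knob (array([512.9, 210.5]), 12.9, 'z', np.float64(131.3), np.int64(879))
lidplate (array([512.5, 210.6]), 45.5, 'z', np.float64(95.5), np.int64(6888))
case (array([542.3, 213.4]), array([180.6, 159.3]), 4.8, 'z', np.float64(71.7), np.int64(22765))
```

View pics/w1.png

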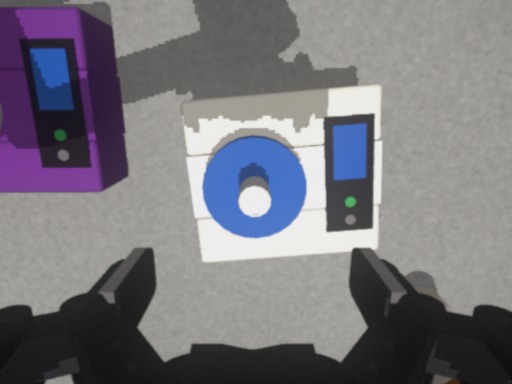

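The wrist view shows the lid centred at (255,187) with its knob at (255,200). Nothing sits between the fingers and the knob. I'll descend and grip.

```bash
python3 -m pendant '[[1,3,4,30,0],[1,0,0,30,0],[1,0,0,25,0],[1,0,0,20,0],[1,0,0,15,0],[1,0,0,7,0],[1,0,0,0,0]]'
python3 -m pendant '[[0,0,0,0,0],[0,0,0,0,0],[0,0,0,0,0],[0,0,0,0,0],[0,0,0,0,0],[0,0,0,0,0],[0,0,0,0,0],[0,0,0,0,0]]' 50
```

```text
time: 4.45
tool_pos: [512.7, 204.8, 103.7]
tcp_rot: [180.0, 0.1, -0.1]
ft_force: [-0.1, 0.2, 0.1]
finger_gap: 85.6
time: 5.25
tool_pos: [513.7, 205.7, 105.2]
tcp_rot: [-180.0, -0.1, -0.0]
ft_force: [-0.2, -0.0, 5.2]
finger_gap: 24.1
```

The move overshot its earlier reading, so the command sits about 4.5 mm off the knob in y. I'll open, re-centre and grip again.

```bash
python3 -m pendant '[[0.6,0,0,0,0],[0.6,0,0,0,0],[0.6,0,0,0,0],[0.6,0,0,0,0],[0.6,0,-2.5,1,0],[0.6,0,-2,1,0],[0.6,0,0,0,0]]'
python3 -m pendant '[[0,0,0,0,0],[0,0,0,0,0],[0,0,0,0,0],[0,0,0,0,0],[0,0,0,0,0],[0,0,0,0,0]]' 50
python3 -m pendant '[[0,0,0,-4,0],[0,0,0,-8,0],[0,0,0,-8,0],[0,0,0,-10,0],[0,0,0,-10,0],[0,0,0,0,0],[0,0,0,0,0]]'
python3 - <<'E'
from h import *
from bench import optics,r
p,d=optics.snapshot("side");cv2.imwrite("pics/s1.png",p[150:350,80:350].repeat(2,0).repeat(2,1))
p,d=optics.snapshot("wrist");cv2.imwrite("pics/w2.png",p)
E
```

```text
time: 5.95
tool_pos: [513.0, 210.3, 102.0]
tcp_rot: [-180.0, 0.0, -0.0]
ft_force: [-0.4, -0.4, -0.8]
finger_gap: 51.2
time: 6.55
tool_pos: [513.3, 210.0, 102.5]
tcp_rot: [-180.0, -0.0, -0.0]
ft_force: [0.5, 0.1, 2.1]
finger_gap: 24.6
time: 7.25
tool_pos: [513.5, 210.1, 142.9]
tcp_rot: [-180.0, -0.1, -0.0]
ft_force: [-1.0, -0.3, -1.5]
finger_gap: 24.7
```

View pics/s1.png

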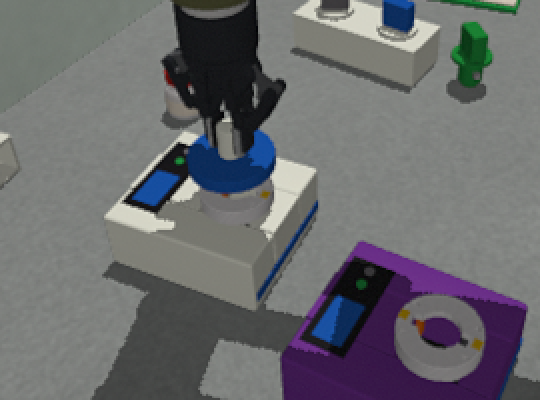

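The crop shows the lid level in the fingers and clear of the collar, at about (230,160), with the yellow marks exposed. I'll carry it to the open bench and lower it.

```bash
python3 -m pendant '[[0,-4,12,0,0],[0,-9,28,0,0],[0,-12,36,0,0],[0,-13,38,0,0],[0,-12,36,0,0],[0,-9,28,0,0],[0,-4,12,0,0],[0,0,0,0,0],[0,0,0,0,0]]'
python3 -m pendant '[[0,0,0,10,0],[0,0,0,20,0],[0,0,0,20,0],[0,0,0,20,0],[0,0,0,15,0],[0,0,0,12,0],[0,0,0,8,0],[0,0,0,5,0],[0,0,0,0,0],[0,0,0,0,0]]'
python3 -m pendant '[[0,0,0,3,0],[0,0,0,2,0],[0,0,0,2,0],[0,0,0,1,0],[0,0,0,0,0],[0,0,0,0,0]]'
```

```text
time: 8.25
tool_pos: [450.1, 20.2, 142.2]
tcp_rot: [-180.0, -0.0, -0.1]
ft_force: [0.6, -0.4, -1.7]
finger_gap: 25.1
time: 9.25
tool_pos: [450.6, 20.0, 32.8]
tcp_rot: [180.0, -0.0, -0.0]
ft_force: [-0.1, 0.2, -0.8]
finger_gap: 24.7
time: 9.85
tool_pos: [450.1, 20.0, 24.3]
tcp_rot: [-180.0, 0.0, -0.0]
ft_force: [0.8, 0.1, -1.6]
finger_gap: 24.3
```

```bash
python3 -m pendant '[[0,0,0,1,0],[0,0,0,0,0],[0,0,0,0,0]]'
python3 -m pendant '[[0,0,0,0.7,0],[0,0,0,0,0],[0,0,0,0,0]]'
python3 -m pendant '[[0,0,0,0.7,0],[0,0,0,0,0],[0,0,0,0,0]]'
```

```text
time: 10.15
tool_pos: [450.1, 20.0, 23.3]
tcp_rot: [-180.0, 0.0, -0.0]
ft_force: [-1.4, 0.4, -0.3]
finger_gap: 24.7
time: 10.45
tool_pos: [450.0, 20.0, 22.6]
tcp_rot: [-180.0, 0.0, -0.0]
ft_force: [0.6, 0.7, -0.8]
finger_gap: 24.7
time: 10.75
tool_pos: [450.1, 20.0, 22.4]
tcp_rot: [-180.0, 0.0, -0.0]
ft_force: [-3.8, 0.6, 6.8]
finger_gap: 24.6
```

```bash
python3 -m pendant '[[0.15,0,0,0,0],[0.35,0,0,0,0],[0.6,0,0,0,0],[0.9,0,0,0,0],[0.9,0,0,0,0],[0.9,0,0,-15,0],[0.9,0,0,-40,0],[0.9,0,0,-45,0],[0.9,0,0,-45,0],[0.9,0,0,-45,0]]'
python3 -m pendant '[[1,8,33,0,-8],[1,0,0,0,0],[1,0,0,0,0]]'
python3 - <<'E'
from h import *
from bench import optics,r
p,d=optics.snapshot("side");W=cloud(d,optics.camera_params("side"))
print("lid side",circ(W,near(W,(450,20),70,8,25)&blue(p)),"knobtop",np.nanpercentile(W[near(W,(450,20),20,25,80)][:,2],98))
p,d=optics.snapshot("top");W=cloud(d,optics.camera_params("top"))
m=near(W,(450,20),70,8,25)&blue(p); print("lid top",circ(W,m) if m.any() else 0)
q=optics.camera_params("wrist");p,d=optics.snapshot("wrist");cv2.imwrite("pics/w3.png",p);W=cloud(d,q)
m=near(W,(450,20),70,8,25)&blue(p); 
if m.sum()>50:
    print("lid w",circ(W,m)); A=np.c_[W[m][:,:2],np.ones(m.sum())]; print("slope",np.linalg.lstsq(A,W[m][:,2],rcond=None)[0])
E
```

```text
time: 11.75
tool_pos: [449.7, 20.0, 213.6]
tcp_rot: [180.0, 0.0, -0.0]
ft_force: [0.8, 0.1, -0.0]
finger_gap: 76.8
time: 12.05
tool_pos: [457.8, -13.3, 211.5]
tcp_rot: [-180.0, 0.0, 7.8]
ft_force: [-0.2, -0.0, -0.5]
finger_gap: 85.4
lid side (array([449.6,  22.9]), 47.5, 'z', np.float64(16.1), np.int64(591)) knobtop 53.89055114433072
lid top (array([412.7,  27.4]), 17.8, 'z', np.float64(16.1), np.int64(18))
lid w (array([451.1,  20.5]), 45.5, 'z', np.float64(15.4), np.int64(5458))
slope [ 3.23387628e-04 -5.62890967e-04  1.53026131e+01]
```

The lid is flat: its plate top is at about 15–16 mm with zero slope. Next is the blue cartridge.

```bash
python3 -m pendant '[[1,3.5,25,0,0],[1,7,50,0,0],[1,7,50,0,0],[1,7,50,0,0],[1,3.5,25,0,0],[1,0,0,0,0]]'
python3 -m pendant '[[1,0,0,0,-8.2],[1,0,0,0,-8.2],[1,0,0,0,-8.2],[1,0,0,0,-8.2],[1,0,0,0,-8.2],[1,0,0,0,-8.2],[1,0,0,0,-8.2],[1,0,0,0,-8.2],[1,0,0,0,-7.4]]'
python3 -m pendant '[[1,0,0,0,0],[1,0,0,0,0],[1,0,0,0,0]]'
python3 - <<'E'
from h import *
from bench import optics,r
s=r.sense();print(s["tool_pos"],s["tcp_rot"],np.round(s["joint_pos"],1))
q=optics.camera_params("wrist");p,d=optics.snapshot("wrist");cv2.imwrite("pics/w3.png",p);W=cloud(d,q)
print("head",rect(W,near(W,(513,-207),35,102,120)), rect(W,near(W,(513,-207),40,102,125)&blue(p)))
print("spent",rect(W,near(W,(623,-216),35,100,125)))
print("flange",circ(W,near(W,(513,-207),40,64,72)))
E
```

```text
time: 12.8
tool_pos: [513.1, -208.2, 210.6]
tcp_rot: [-180.0, 0.1, 7.8]
ft_force: [-0.8, 1.0, -0.5]
finger_gap: 85.5
time: 13.7
tool_pos: [512.9, -203.9, 211.2]
tcp_rot: [-179.9, -0.1, 81.3]
ft_force: [1.2, -0.1, -0.2]
finger_gap: 85.4
time: 14.0
tool_pos: [513.1, -205.1, 211.7]
tcp_rot: [-180.0, -0.0, 80.8]
ft_force: [-0.0, -0.6, -0.3]
finger_gap: 85.5
[ 513.09024832 -205.1309173   211.66299429] [-1.79975470e+02 -1.39711670e-02  8.08306192e+01] [ -27.1    0.7   94.4    0.    84.9 -107.9]
head (array([ 512. , -208.3]), array([44.5, 24. ]), -7.4, 'z', np.float64(108.2), np.int64(1648)) (array([ 511.7, -208.5]), array([40.3, 21.4]), -8.6, 'z', np.float64(108.4), np.int64(838))
spent (array([ 620.6, -216.2]), array([44. , 23.8]), 29.0, 'z', np.float64(108.1), np.int64(1346))
flange (array([ 511.7, -208.3]), 29.8, 'z', np.float64(66.4), np.int64(1721))
```

View pics/w3.png

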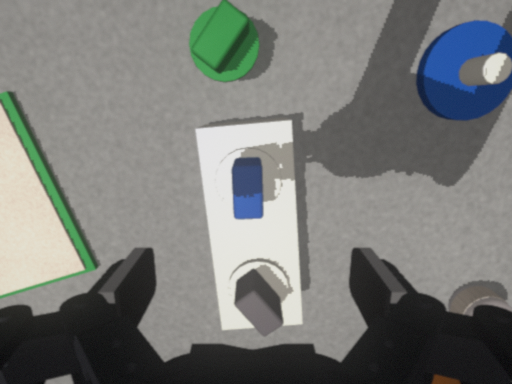

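The wrist view shows the blue head at (248,187), the grey head at (258,298) and the green look-alike at (225,42). The jaws lie across the blue head's thin side. I'll descend and grip.

```bash
python3 -m pendant '[[1,-3.4,-0.5,20,-0.5],[1,0,0,35,0],[1,0,0,35,0],[1,0,0,25,0],[1,0,0,15,0],[1,0,0,8,0],[1,0,0,1,0],[1,0,0,0,0],[1,0,0,0,0]]'
python3 -m pendant '[[0,0,0,0,0],[0,0,0,0,0],[0,0,0,0,0],[0,0,0,0,0],[0,0,0,0,0],[0,0,0,0,0],[0,0,0,0,0],[0,0,0,0,0]]' 60
```

```text
time: 14.95
tool_pos: [513.3, -209.6, 74.6]
tcp_rot: [179.9, 0.0, 81.5]
ft_force: [-0.0, -0.2, -0.4]
finger_gap: 85.3
time: 15.75
tool_pos: [512.4, -209.2, 73.2]
tcp_rot: [180.0, 0.0, 81.5]
ft_force: [-0.1, -0.8, 3.3]
finger_gap: 23.3
```

```bash
python3 -m pendant '[[0,0,0,-3,0],[0,0,0,-8,0],[0,0,0,-15,0],[0,0,0,-22,0],[0,0,0,-25,0],[0,0,0,-22,0],[0,0,0,-15,0],[0,0,0,-5,0],[0,0,0,0,0]]'
python3 -m pendant '[[0,15,-2.2,0,0],[0,30,-4.5,0,0],[0,40,-6,0,0],[0,45,-6.7,0,0],[0,45,-6.7,0,0],[0,45,-6.7,0,0],[0,45,-6.7,0,0],[0,45,-6.7,0,0],[0,45,-6.7,0,0],[0,30,-4.5,0,0]]'
python3 -m pendant '[[0,20,-3,0,0],[0,10,-1.2,0,0],[0,0,0,0,-4.4],[0,0,0,0,-4.4],[0,0,0,0,-4.4],[0,0,0,0,0],[0,0,0,0,0],[0,0,0,0,0]]'
python3 - <<'E'
from h import *
from bench import optics,r
s=r.sense();print(s["tool_pos"],s["tcp_rot"],np.round(s["joint_pos"],1))
for c in ["wrist","side","top"]:
    q=optics.camera_params(c);p,d=optics.snapshot(c);cv2.imwrite(f"pics/{c}4.png",p);np.save(f"{c}4.npy",d);W=cloud(d,q)
    try:
        print(c,"case",rect(W,near(W,(542,212),150,66,78))); print("collar",circ(W,near(W,(513,210),50,85,95)))
        print("head",rect(W,near(W,(513,210),50,205,235)&blue(p)), "flange",circ(W,near(W,(513,210),45,176,190)))
    except Exception as e: print(c,e)
a=cv2.imread("pics/wrist4.png");b=cv2.imread("pics/side4.png")[100:330,100:330]
cv2.imwrite("pics/c4.png",np.hstack([cv2.resize(a,(430,384))[:,:],cv2.resize(b,(370,384))]))
E
```

```text
time: 16.65
tool_pos: [512.5, -209.3, 188.8]
tcp_rot: [179.9, 0.0, 81.5]
ft_force: [-0.4, 0.2, -2.2]
finger_gap: 23.2
time: 17.65
tool_pos: [510.4, 183.6, 186.2]
tcp_rot: [-179.8, 0.0, 81.6]
ft_force: [-0.0, -1.1, -0.9]
finger_gap: 23.1
time: 18.45
tool_pos: [512.4, 210.2, 187.5]
tcp_rot: [-180.0, 0.0, 94.6]
ft_force: [0.1, -0.1, -2.0]
finger_gap: 22.9
[512.4333102  210.19324395 187.50183856] [-1.79960163e+02  1.06708838e-02  9.45637184e+01] [ 17.    1.8  95.9  -0.   82.4 -77.6]
wrist case (array([528.3, 212.4]), array([160.4, 152.6]), -85.2, 'z', np.float64(71.4), np.int64(17633))
collar (array([512. , 210.9]), 40.0, 'z', np.float64(89.4), np.int64(3276))
head (array([511.4, 210.3]), array([44. , 23.7]), 5.3, 'z', np.float64(222.6), np.int64(6617)) flange (array([511.2, 210.3]), 29.6, 'z', np.float64(180.8), np.int64(3516))
side case (array([541.8, 214.5]), array([182.9, 161.4]), 4.4, 'z', np.float64(72.8), np.int64(3290))
collar (array([512.2, 211. ]), 41.2, 'z', np.float64(90.3), np.int64(623))
head (array([508. , 211.8]), array([40.2, 40. ]), -63.1, 'z', np.float64(221.9), np.int64(176)) flange (array([511.6, 211.7]), 30.4, 'z', np.float64(182.0), np.int64(275))
top case (array([544.3, 212.3]), array([180.2, 160.3]), 4.3, 'z', np.float64(72.6), np.int64(1437))
collar (array([513.9, 203.2]), 38.0, 'z', np.float64(90.2), np.int64(108))
head (array([0., 0.]), array([0., 0.]), 0.0, 'z', np.float64(nan), np.int64(0)) flange (array([502.4, 189.3]), 8.4, 'z', np.float64(180.9), np.int64(19))
  return _methods._mean(a, axis=axis, dtype=dtype,
  ret = ret.dtype.type(ret / rcount)
```

View pics/c4.png

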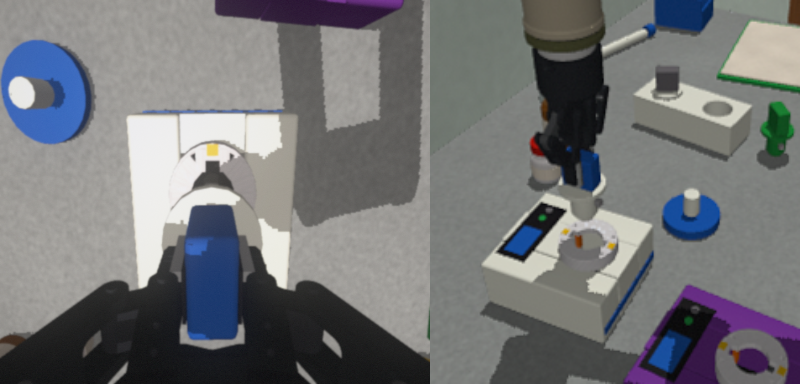

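The wrist image shows the cartridge straight above the open collar with its wings in line with the yellow mark at (212,150). The side crop shows the lid flat at (690,215). I need about 0.6 mm more in x, then I'll lower while watching force.

```bash
python3 -m pendant '[[0,0.1,0.6,8,0.3],[0,0,0,12,0],[0,0,0,10,0],[0,0,0,6,0],[0,0,0,3,0],[0,0,0,0,0],[0,0,0,0,0]]'
python3 -m pendant '[[0,0,0,3,0],[0,0,0,3,0],[0,0,0,3,0],[0,0,0,0,0],[0,0,0,0,0]]'
python3 -m pendant '[[0,0,0,3,0],[0,0,0,3,0],[0,0,0,3,0],[0,0,0,0,0],[0,0,0,0,0]]'
python3 -c "
from bench import r
s=r.sense();print(s['ft_force'],s['wrist_torque'])"
```

```text
time: 19.3
tool_pos: [513.5, 210.7, 149.2]
tcp_rot: [180.0, -0.0, 94.4]
ft_force: [-0.4, 0.4, -0.6]
finger_gap: 23.4
time: 19.8
tool_pos: [513.2, 210.6, 139.7]
tcp_rot: [-180.0, 0.0, 94.4]
ft_force: [0.6, 0.1, -1.1]
finger_gap: 23.6
time: 20.3
tool_pos: [513.1, 210.6, 130.7]
tcp_rot: [-180.0, 0.0, 94.4]
ft_force: [-0.9, 0.4, -1.2]
finger_gap: 23.3
[-0.93716185  0.39776013 -1.18733024] [-0.03088293 -0.06048974  0.0054626 ]
```

```bash
for i in 1; do python3 -m pendant '[[0,0,0,2,0],[0,0,0,2,0],[0,0,0,0,0]]'; python3 -m pendant '[[0,0,0,2,0],[0,0,0,2,0],[0,0,0,0,0]]'; python3 -m pendant '[[0,0,0,2,0],[0,0,0,2,0],[0,0,0,0,0]]'; done
python3 -c "
from bench import r
s=r.sense();print(s['ft_force'],s['wrist_torque'])"
```

```text
time: 20.6
tool_pos: [513.0, 210.6, 126.5]
tcp_rot: [-180.0, 0.0, 94.4]
ft_force: [-0.3, 0.7, -1.9]
finger_gap: 23.0
time: 20.9
tool_pos: [513.0, 210.6, 122.4]
tcp_rot: [-180.0, 0.0, 94.4]
ft_force: [0.2, -0.1, -1.3]
finger_gap: 23.2
time: 21.2
tool_pos: [513.0, 210.5, 118.5]
tcp_rot: [-180.0, 0.0, 94.4]
ft_force: [-0.1, -0.6, -1.7]
finger_gap: 23.1
[-0.14027054 -0.57600204 -1.65181047] [-0.00038152 -0.01004429  0.02636015]
```

The lugs are in the slots without force. I'll press against the plunger with a firmer grip.

```bash
python3 -m pendant '[[0,0,0,2,0],[0,0,0,2,0],[0,0,0,2,0],[0,0,0,0,0],[0,0,0,0,0]]' 100
python3 -m pendant '[[0,0,0,2,0],[0,0,0,2,0],[0,0,0,2,0],[0,0,0,0,0],[0,0,0,0,0]]'
python3 -m pendant '[[0,0,0,1.5,0],[0,0,0,1.5,0],[0,0,0,0,0],[0,0,0,0,0]]'
python3 -c "
from bench import r
s=r.sense();print(s['ft_force'],s['wrist_torque'])"
```

```text
time: 21.7
tool_pos: [513.4, 210.7, 113.2]
tcp_rot: [180.0, -0.0, 94.4]
ft_force: [-0.2, -0.3, 2.1]
finger_gap: 22.9
time: 22.2
tool_pos: [513.5, 210.7, 107.2]
tcp_rot: [180.0, -0.0, 94.4]
ft_force: [-1.5, -1.0, 5.2]
finger_gap: 23.1
time: 22.6
tool_pos: [513.5, 210.7, 104.4]
tcp_rot: [180.0, -0.0, 94.4]
ft_force: [-2.4, -1.8, 7.1]
finger_gap: 22.7
[-2.37390727 -1.77644908  7.12062641] [-0.16701804  0.52616698 -0.03241598]
```

```bash
python3 -m pendant '[[0,-0.3,-0.4,1,0],[0,0,0,0,0],[0,0,0,0,0]]'
python3 -m pendant '[[0,0,0,0.7,0],[0,0,0,0,0],[0,0,0,0,0]]'
python3 -m pendant '[[0,0,0,0.5,0],[0,0,0,0,0],[0,0,0,0,0]]'
python3 -c "
from bench import r
s=r.sense();print(s['ft_force'],s['wrist_torque'])"
```

```text
time: 22.9
tool_pos: [513.5, 210.6, 103.7]
tcp_rot: [179.9, -0.0, 94.4]
ft_force: [-2.2, -0.6, 7.8]
finger_gap: 22.9
time: 23.2
tool_pos: [513.5, 210.6, 103.3]
tcp_rot: [179.9, -0.0, 94.4]
ft_force: [-2.5, -0.2, 8.0]
finger_gap: 22.8
time: 23.5
tool_pos: [513.5, 210.7, 103.2]
tcp_rot: [179.9, -0.0, 94.4]
ft_force: [-4.2, -1.4, 13.7]
finger_gap: 22.8
[-4.16977007 -1.41801638 13.66967241] [-0.23762254  0.91838344 -0.08067446]
```

It is home: z stopped at 103.2 and the force jumped past the spring's. Now I'll twist clockwise (positive about tool z).

```bash
cat > f.py <<'E'
from bench import r
import numpy as np
s=r.sense();print(np.round(s['ft_force'],1),np.round(s['wrist_torque'],2))
E
python3 -m pendant '[[0,0,0,0,4],[0,0,0,0,4],[0,0,0,0,4],[0,0,0,0,4],[0,0,0,0,4],[0,0,0,0,0]]'; python3 f.py
python3 -m pendant '[[0,0,0,0,5],[0,0,0,0,5],[0,0,0,0,5],[0,0,0,0,5],[0,0,0,0,0]]'; python3 f.py
python3 -m pendant '[[0,0,0,0,5],[0,0,0,0,5],[0,0,0,0,5],[0,0,0,0,5],[0,0,0,0,0]]'; python3 f.py
```

```text
time: 24.1
tool_pos: [514.0, 210.1, 103.3]
tcp_rot: [179.9, -0.0, 74.2]
ft_force: [-2.9, -2.9, 12.5]
finger_gap: 22.8
[-2.9 -2.9 12.5] [-0.65  0.55 -0.  ]
time: 24.6
tool_pos: [513.8, 209.5, 103.3]
tcp_rot: [179.9, -0.0, 54.2]
ft_force: [-3.4, -6.4, 12.1]
finger_gap: 23.4
[-3.4 -6.4 12.1] [-1.06  0.85  0.01]
time: 25.1
tool_pos: [513.5, 209.1, 103.3]
tcp_rot: [179.9, 0.0, 34.2]
ft_force: [-5.9, -8.9, 16.5]
finger_gap: 23.1
[-5.9 -8.9 16.5] [-1.4   1.25  0.  ]
```

```bash
python3 -m pendant '[[0,-1.2,0.4,0,0],[0,0,0,0,0],[0,0,0,0,0]]'; python3 f.py
python3 - <<'E'
from h import *
from bench import optics,r
c="wrist";q=optics.camera_params(c);p,d=optics.snapshot(c);W=cloud(d,q)
print("collar",circ(W,near(W,(513,210),50,85,93.5)))
print("head",rect(W,near(W,(513,210),40,125,150)&blue(p)))
a=p;p,d=optics.snapshot("side");b=p[150:300,130:280]
cv2.imwrite("pics/c5.png",np.hstack([cv2.resize(a,(430,384)),cv2.resize(b,(370,384))]))
E
```

```text
time: 25.4
tool_pos: [513.3, 209.0, 103.3]
tcp_rot: [179.9, -0.1, 34.4]
ft_force: [-2.1, -3.8, 12.0]
finger_gap: 22.7
[-2.1 -3.8 12. ] [-0.65  0.48  0.16]
collar (array([512. , 210.8]), 40.0, 'z', np.float64(89.4), np.int64(5578))
head (array([523.8, 218.2]), array([50.2, 43.7]), 34.8, 'z', np.float64(138.3), np.int64(6890))
```

View pics/c5.png

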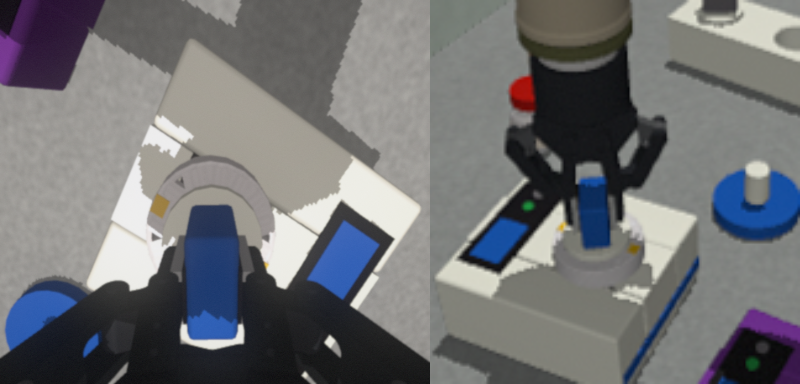

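The wings turn with the gripper and are about 60° off the yellow mark at (160,205). The flange sits flush on the collar, and the side force fell after relief. I'll continue to the stop.

```bash
python3 -m pendant '[[0,0,0,0,5],[0,0,0,0,5],[0,0,0,0,0],[0,0,0,0,0]]'; python3 f.py
python3 -m pendant '[[0,-0.6,0.5,0,4],[0,0,0,0,4],[0,0,0,0,0],[0,0,0,0,0]]'; python3 f.py
python3 -m pendant '[[0,0,0,0,3],[0,0,0,0,0],[0,0,0,0,0]]'; python3 f.py
python3 -m pendant '[[0,0,0,0,2],[0,0,0,0,0],[0,0,0,0,0]]'; python3 f.py
```

```text
time: 25.9
tool_pos: [512.7, 208.6, 103.3]
tcp_rot: [179.9, -0.0, 24.4]
ft_force: [-5.2, -7.0, 15.8]
finger_gap: 22.6
[-5.2 -7.  15.8] [-0.97  1.17  0.  ]
time: 26.3
tool_pos: [512.3, 208.3, 103.3]
tcp_rot: [180.0, -0.1, 16.4]
ft_force: [-5.2, -2.3, 13.9]
finger_gap: 22.9
[-5.2 -2.3 13.9] [-0.67  1.16 -0.01]
time: 26.6
tool_pos: [512.2, 208.3, 103.3]
tcp_rot: [180.0, -0.0, 13.4]
ft_force: [-6.3, -4.7, 15.5]
finger_gap: 23.2
[-6.3 -4.7 15.5] [-0.66  1.3  -0.04]
time: 26.9
tool_pos: [512.1, 208.3, 103.2]
tcp_rot: [180.0, -0.0, 11.4]
ft_force: [-7.3, -4.5, 15.7]
finger_gap: 22.7
[-7.3 -4.5 15.7] [-0.76  1.3   0.12]
```

```bash
python3 -m pendant '[[0,-0.8,0.4,0.1,1],[0,0,0,0,1],[0,0,0,0,0],[0,0,0,0,0]]'; python3 f.py
python3 -m pendant '[[0,-0.3,0,0.2,0.5],[0,0,0,0,0],[0,0,0,0,0],[0,0,0,0,0],[0,0,0,0,0],[0,0,0,0,0]]'; python3 f.py
python3 - <<'E'
from h import *
from bench import optics,r
c="wrist";q=optics.camera_params(c);p,d=optics.snapshot(c);W=cloud(d,q)
print("collar",circ(W,near(W,(513,210),50,85,93.5)&~blue(p)))
print("flange",circ(W,near(W,(512,210),34,94.5,100)))
print("head",rect(W,near(W,(513,210),30,132,150)&blue(p)),rect(W,near(W,(513,210),30,125,150)&blue(p)))
print("case",rect(W,near(W,(544,212),150,66,79)))
m=near(W,(450,20),70,8,25)&blue(p);print(circ(W,m) if m.sum()>20 else m.sum())
a=p;p,d=optics.snapshot("side");W=cloud(d,optics.camera_params("side"))
print("lid side",circ(W,near(W,(450,20),70,8,25)&blue(p)));b=p[150:300,130:280]
cv2.imwrite("pics/c6.png",np.hstack([cv2.resize(a,(430,384)),cv2.resize(b,(370,384))]))
E
```

```text
time: 27.3
tool_pos: [511.9, 208.2, 103.2]
tcp_rot: [-180.0, -0.1, 9.4]
ft_force: [-4.6, -2.6, 13.4]
finger_gap: 22.9
[-4.6 -2.6 13.4] [-0.37  0.89  0.13]
time: 27.9
tool_pos: [511.8, 208.1, 103.2]
tcp_rot: [-180.0, -0.1, 8.9]
ft_force: [-3.5, -2.0, 13.2]
finger_gap: 22.6
[-3.5 -2.  13.2] [-0.34  0.88  0.19]
collar (array([512. , 211.1]), 39.9, 'z', np.float64(89.5), np.int64(5602))
flange (array([512.4, 210.3]), 29.7, 'z', np.float64(96.4), np.int64(3197))
head (array([512.3, 210. ]), array([43.8, 23.7]), -79.9, 'z', np.float64(138.3), np.int64(6531)) (array([512.3, 210. ]), array([43.8, 23.7]), -79.9, 'z', np.float64(138.2), np.int64(6881))
case (array([542.2, 213.3]), array([181. , 159.7]), 4.8, 'z', np.float64(71.6), np.int64(51375))
(array([442. ,  40.5]), 15.3, 'z', np.float64(15.3), np.int64(131))
lid side (array([450.8,  21.3]), 47.3, 'z', np.float64(16.1), np.int64(589))
```

View pics/c6.png

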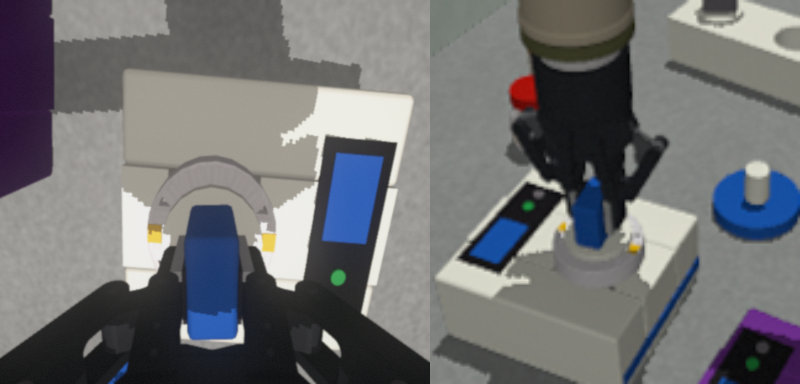

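The wings are now square to the yellow marks at (155,235) and (268,242). Head yaw is −79.9° against the dock's 4.8°, a turn of about 84.7°. The flange top is 6.9 mm above the collar, which is home, and the lid is flat. Handing in.

```bash
python3 -c "
from bench import r,hand_in
s=r.sense();print(s['tool_pos'],s['ft_force'],s['finger_gap'],max(abs(x) for x in s['qd']));print(hand_in())"
```

```text
[511.83031663 208.13952853 103.25489826] [-3.52751773 -1.93338506 13.99295368] 22.379950369447815 0.14800702896084292
the job is handed in; nothing more can be done
None
```

I handed the job in at about 28 s of the 67 s allowed, with the arm still gripping the blue cartridge, pressed home and turned to the stop. `hand_in()` gives no verdict, so what follows is from my own last checks.

**Lid:** It was lifted by its knob and set down on clear bench near (450, 20). Its plate top reads about 16 mm up, with almost no slope when I measured it just after letting go.

**Cartridge:**

| Check | Reading | Wanted |
|---|---|---|
| Turn from the slot line | about 84.7° | stop at about 85° |
| Flange top above collar | 6.9 mm (the flange is 7 mm thick) | fully home |
| Offset from the socket's axis | about 1 mm | within 4 mm |
| Vertical force on the tool | about 14 N | spring gives 9.6 N at home |

**Grip:** The force was set to 100 N and the arm was still.

**Loose ends:**
- **Side load:** About 4 N of side force and 0.9 N m of moment remained, because I gripped the head nearly 2 mm off its centre along its length. I eased the arm over twice to bring this down.
- **First knob grip:** It was about 4.5 mm off centre, so I opened, re-centred and gripped again before lifting.
- **Camera offset:** The top camera read 1–2 mm higher in x than the wrist camera. I went by the wrist camera for the final moves.
- **Not re-measured:** I didn't re-measure the grey cartridge, bottle or jar at the end. I never drove the arm near any of them.

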